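# Third hand: hold the bear to its backing plate

## Task

Be my third hand: pick up the flat-backed white bear gently (the plaster is fragile, so grip it with no more than about 20 N a finger), stand it upright on the jig's bed and press its flat back squarely against the middle of the sprung backing plate with a steady force of about 8 N (never over 15 N), so that I can screw it on from behind. Finish while still holding it pressed like that: do not let go or back off. Leave the lying pup, the paint pot and the jar as they are.

Things in the scene. Friction and masses are not known exactly. Their poses are not given: they have to be found in the camera images.
- figure_center (a point): Centre, 40 mm over the foot, of the upright white plaster bear with a blue scarf: 46 wide (y), 46 deep (x), 82 mm tall, about 0.2 kg, standing on the table. Flat back to its own +x, face to -x (snout stands 6 mm out past the foot at 60 mm height); z up. Sides (+y, -y) flat and parallel up to 45 mm height: grip there from above, closing along its y. The only upright flat-backed figure.
- figure_back (a point): Point in the middle of the bear's flat back: 23 mm along the bear's +x from figure_center, same axes.
- jig: Fixed wooden jig. Origin on the table under its bed; x is the pressing direction, z up. The plywood bed has its top at z = 18 mm, x = -60 to 115, y = -55 to 55 mm. On it stand the sprung plate (plaque) and behind that two posts (x = 87 to 105, |y| = 16 to 36 mm, tops at z = 80 mm). The bed in front of the plate (x = -60 to 30 mm) is empty.
- plaque: Upright light-wood backing plate on two sprung guide rods: 60 wide (y), 66 tall, 12 mm thick, its foot 20 mm and top 86 mm above the table. Origin: centre of its front face, which the bear is pressed on; axes as the jig's. At rest at x = 30, y = 0, z = 53 mm of the jig; slides only along the jig's +x, up to 35 mm. Springs: 0.6 N per mm pushed in, no preload, so 8 N is 13 mm in.
- pup: Bystander: white plaster pup lying on its belly, round, with a thin blue band, about 75 mm long (its x), 36 mm wide, 45 mm tall; origin under its centre. Not to be moved.
- paint_pot: Bystander: tapered paint pot, 70 mm across the rim, 72 mm tall; origin under its centre. Not to be moved.
- jar: Bystander: jar with a screw cap, 56 mm across, 78 mm tall; origin under its centre. Not to be moved.

How it is judged:
By the outcome, as a careful person would: the job done as asked, in the order asked, and still so for the second after the job is handed in, while the arm keeps its last pose, push and grip.
It also fails if it takes over 45 s, if anything falls off the work surface, if the arm or the gripper's body presses on something with over 40 N, if the wrist force passes 120 N, or if a joint passes its speed limit or range.

## Robot

A 7-joint arm with a two-finger parallel gripper is mounted at the origin on the work surface. World frame = base frame: x ahead of the robot, y to its left, z up, the work surface at z = 0. Lengths are in m, angles in rad, forces in N, time in s.
With the tool pointing down it reaches from about 0.425 to 0.925 m from the base axis. Payload 6.8 kg.
Tool frame: the origin (TCP) lies on the centre line of the jaws, within the pads' length; the fingertips stand 14 mm ahead of it and the grasp point (between the pads) lies 5 mm behind it (r.nose_length is the distance from the TCP to the fingertips, in m); z points along the fingers, y is the direction in which the jaws open and shut (so a half turn about z gives the same grasp; the last joint's range is limited). The gripper opens to 85 mm and grips with 20 to 120 N. Pads are 22 mm wide; open, the fingers measure 114 mm over their backs; the gripper's body (76 mm by 85 mm) begins 54 mm behind the grasp point. The pads swing forward as they close: fully open they stand 13 mm farther back than shut.
Start: joints at [0.996, 0.477, 0.022, 1.555, -0.011, 1.109, -0.083], TCP at [0.304, -0.603, 0.245] pointing down, gripper open.
Joint ranges: [-2.96, 2.96], [-0.34, 2.1], [-1.41, 1.46], [0.24, 2.44], [-1.37, 4.51], [0.17, 1.92], [-2.96, 2.96]. Speed limits (rad/s): [2.39, 2.39, 3.14, 3.14, 3.14, 3.14, 3.14].

## Interface

Orientations are given as a rotation vector (axis times angle).
In Python, from bench import r, imaging, look_for, outline_of gives the robot as it stands. The module is installed in compiled form; this text tells all that it offers.
- The arm moves only by the tool carry_out, never from a script. Its arguments are lists of equal length, an entry for each row: "offset": the shift along the tool's x, y, z as a fraction of full scale, a list of three; "turn": the turn, a rotation vector about the tool's x, y, z as a fraction of full scale, a list of three. A call has 1 to 8 rows; each row is the pose to reach, as a shift and turn from the pose commanded when the call began, along the tool's axes at that moment; what a row does not reach only later rows make up. Full scale, the value 1, is 0.5 m for a shift and 1.5 rad for a turn. A row lasts 1/10 s, in which the tool goes at most 50 mm and 8.59 degrees, less where a joint would pass 70% of its speed; a pose out of reach is approached as far as the arm can. A call with a number of a shift or a turn outside -1 to 1 is refused whole. A call with a gripper value outside its range is refused whole. "hand" is the closure, from 0 (fully open) to 1 (shut), set as the call begins (left out, the last holds). The fingers move at their own pace and stop on an object; "force" is the grip in N (left out, the last holds). Time passes only in rows, so rows that repeat a pose let the fingers close. It gives the time, the measured TCP pose, the force and the opening at its end, in the units of the state.
- r.get_obs(): the state, without advancing time (a new reading comes with each control period).
- imaging.grab_frame(name): name is "scene" or "top" or "wrist"; returns a dict with "pixels" (384x512x3 uint8, red, green, blue), "fx", "fy", "cx", "cy" (pixels), "k1" (the pictures are not rectified: a ray, as slopes to the right and down, at radius r is drawn at 1 + k1 r^2 times it, then the intrinsics apply), "R" (3x3) and "t" (3): a world point X has camera coordinates R X + t. Camera axes: x right, y down, z forward; pixel columns grow to the right and rows downward; lengths in m; the calibration is good to about 2 mm. A picture is of the moment at which its call begins. There is no depth.
- r.hand_in(): hands the job in, once; it reports no verdict.
Trained networks look in the newest picture that a camera, given by its name, has taken for a name from the list of things; names that differ only in an ending like _2 or _b are one class to them, and where a whole thing is asked for, a point or a joint stands for the part that bears it (a point fixed in the world has none). Each returns a list of dicts, best first, with "score" (0 to 1); they miss things now and then, are a little off and sometimes report something else, mostly with a low value. They report only what shows in the picture. A call takes as long as a camera call.
- look_for(query, camera): "xyz" ([x, y, z] in m, in the coordinates of the camera as it stood for that picture, good to about 4 mm: the middle of the surface that is visible of it).
- outline_of(query, camera): "region" (384x512 bool, what is visible of it).
The state is a dict: "clock": time; "joints": joint angles; "qvel": joint speeds; "tau": joint torques, N m; "tcp_pos": TCP position; "orientation": TCP orientation; "contact_force": force on the tool from outside, world axes, zero at the start; "moment": the same for the moment, N m; "grip_width": finger opening in m.
Only numpy, scipy, OpenCV 4.12 (cv2) and the standard library are available. Lean on these libraries where they do the work, as an engineer would, in place of code of your own. Each camera call takes 0.05 s, during which the arm holds its last target. There are 200 camera calls.

## Working session

There is one attempt and no reset: what is moved stays moved. The work goes in short steps, Python scripts to look and compute and a tool call to move; the robot and the scene stay as the last step left them, time stands still between calls to the robot, and variables do not carry over. Pictures are saved under pics/ and viewed, about 8 in all and at most 12, crops included, and the job is handed in when it is done.

Besides the shell and the picture viewer there is one more tool, called after ">>>" in YAML: its name, and indented under it one key for each argument. carry_out: Moves the arm, as the interface text tells. Shift numbers are shares of 0.5 m and turn numbers shares of 1.5 rad, none past 1 either way. Its arguments: {"type":"object","properties":{"offset":{"type":"array","items":{"type":"array","items":{"type":"number","minimum":-1,"maximum":1}}},"turn":{"type":"array","items":{"type":"array","items":{"type":"number","minimum":-1,"maximum":1}}},"hand":{"type":"number"},"force":{"type":"number"}},"required":["offset","turn"]}

```bash
mkdir -p pics; cat > h.py <<'E'
import numpy as np, cv2
from scipy.spatial.transform import Rotation as Ro
from bench import r, imaging, look_for, outline_of
def w(f,p): return np.array(f["R"]).T@(np.array(p)-np.array(f["t"]))
def proj(f,X):
    c=np.array(f["R"])@np.array(X)+np.array(f["t"]); s=c[:2]/c[2]; s=s*(1+f["k1"]*(s@s))
    return np.array([f["fx"]*s[0]+f["cx"],f["fy"]*s[1]+f["cy"]])
def ray(f,uv,z):
    d=np.array([(uv[0]-f["cx"])/f["fx"],(uv[1]-f["cy"])/f["fy"]]); s=d.copy()
    for _ in range(20): s=d/(1+f["k1"]*(s@s))
    R=np.array(f["R"]); C=-R.T@np.array(f["t"]); v=R.T@np.array([s[0],s[1],1]); return C+v*(z-C[2])/v[2]
def save(f,n): cv2.imwrite("pics/"+n,f["pixels"][:,:,::-1])
E
python3 - <<'E'
from h import *
np.set_printoptions(precision=4,suppress=True)
o=r.get_obs(); print(o)
ims=[]
for c in ["scene","top"]:
    f=imaging.grab_frame(c); ims.append(f["pixels"]); print(c,"cam at",-np.array(f["R"]).T@f["t"],f["fx"],f["k1"])
    for q in ["figure_center","figure_back","jig","plaque","pup","paint_pot","jar"]:
        for d in look_for(q,c)[:2]: print(q,round(d["score"],2),w(f,d["xyz"]),proj(f,w(f,d["xyz"])).round())
    save(f,c+"0.png")
E
```

```text
{'clock': 0.0, 'joints': array([ 0.9959,  0.4778,  0.0223,  1.5564, -0.0115,  1.1093, -0.0831]), 'qvel': array([ 0.0001,  0.0008,  0.0004, -0.0001,  0.    ,  0.    ,  0.0007]), 'tau': array([  0.0006, -59.6447,   1.6077, -28.1192,   0.0123,   0.0093,
        -0.0001]), 'tcp_pos': array([ 0.3035, -0.6023,  0.2443]), 'orientation': array([-3.0547, -0.7263,  0.0008]), 'contact_force': array([-0.0236,  0.372 ,  0.1064]), 'moment': array([-0.0066,  0.0276, -0.0127]), 'grip_width': 0.08562259763057523}
scene cam at [0.9957 0.4406 0.9444] 428.8503746277059 -0.10757689565764919
figure_center 0.63 [0.4745 0.1676 0.0595] [340. 211.]
figure_back 0.55 [0.4718 0.1704 0.0598] [342. 211.]
figure_back 0.33 [0.6495 0.2319 0.0408] [310. 278.]
jig 0.75 [ 0.4333 -0.0863  0.0204] [279. 154.]
plaque 0.83 [ 0.4304 -0.0936  0.0622] [278. 142.]
plaque 0.3 [ 0.4349 -0.0839  0.021 ] [279. 154.]
pup 0.69 [0.6513 0.2328 0.0407] [309. 278.]
paint_pot 0.82 [0.7275 0.0044 0.0756] [217. 227.]
jar 0.85 [ 0.7507 -0.2278  0.0642] [153. 177.]
top cam at [0.4084 0.0066 0.9112] 367.4518859376249 0.03204642305958
figure_center 0.88 [0.4575 0.1494 0.0717] [191. 247.]
figure_back 0.93 [0.4576 0.1557 0.0737] [188. 246.]
jig 0.61 [ 0.4361 -0.1031  0.0208] [299. 269.]
plaque 0.87 [ 0.4181 -0.1036  0.0652] [301. 276.]
pup 0.82 [0.644  0.2198 0.0364] [176. 169.]
paint_pot 0.58 [ 0.7277 -0.0069  0.0691] [271. 142.]
jar 0.64 [ 0.7429 -0.2356  0.0785] [368. 144.]
```

```bash
python3 - <<'E'
import cv2,numpy as np
t=cv2.imread("pics/top0.png");s=cv2.imread("pics/scene0.png")
a=cv2.resize(t[190:340,140:380],None,fx=3.3,fy=3.3,interpolation=cv2.INTER_CUBIC);cv2.imwrite("pics/t_crop.png",a)
b=cv2.resize(s[90:300,130:390],None,fx=2.8,fy=2.8,interpolation=cv2.INTER_CUBIC);cv2.imwrite("pics/s_crop.png",b)
E
```

```text
(no output)
```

View pics/t_crop.png

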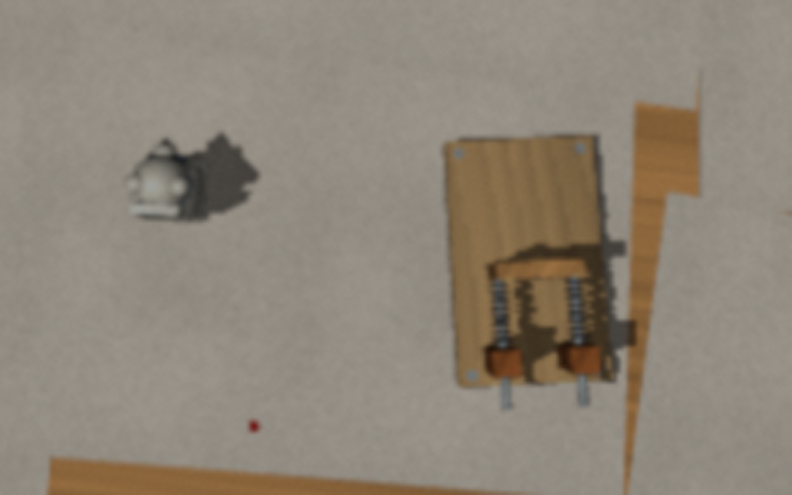

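View pics/s_crop.png

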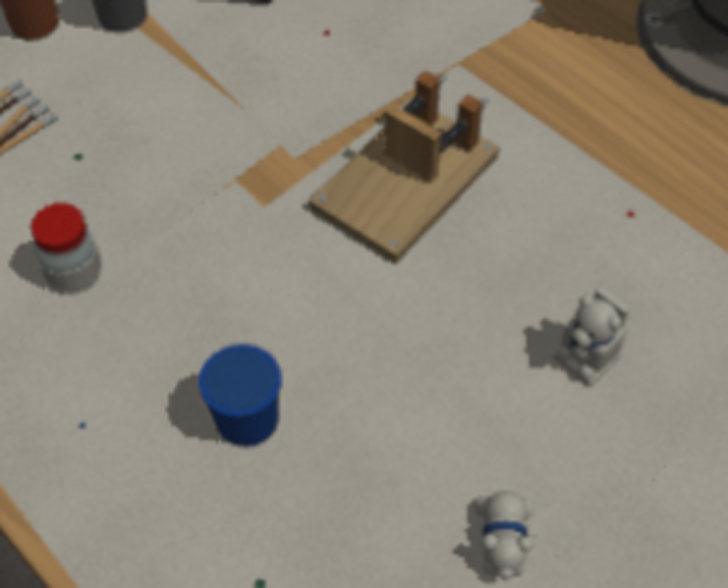

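The top crop shows the bear at about (160,185), its flat back towards the bottom (world -x). The bed corners are at (445,142), (598,136), (458,386) and (617,381), with the plate and then the posts further down, so pressing is roughly along world -x. The scene crop agrees: the bear is upright and the pup lies away from it at (505,530).

```bash
python3 - <<'E'
from h import *
np.set_printoptions(precision=4,suppress=True)
f=imaging.grab_frame("top")
px=np.array([[445,142],[598,136],[617,381],[458,386]])/3.3+[140,190]
P=np.array([ray(f,p,.018) for p in px])
print(P, [np.linalg.norm(P[i]-P[(i+1)%4]) for i in range(4)])
# jig y: x=-X world => y=-Y world ; corners: (-60,-55),(-60,55),(115,55),(115,-55)
J=np.array([[-60,-55],[-60,55],[115,55],[115,-55]])/1e3
a=J-J.mean(0);b=P[:,:2]-P[:,:2].mean(0)
th=np.arctan2((a[:,0]*b[:,1]-a[:,1]*b[:,0]).sum(),(a*b).sum())
R=np.array([[np.cos(th),-np.sin(th)],[np.sin(th),np.cos(th)]]);t=P[:,:2].mean(0)-R@J.mean(0)
print("jig yaw deg",np.degrees(th),"origin",t,"res mm",1e3*(J@R.T+t-P[:,:2]))
o=r.get_obs();T=Ro.from_rotvec(o["orientation"]).as_matrix();print("tool",T)
print("bear -> tool axes", T.T@(np.array([.46,.152,.2])-o["tcp_pos"]))
fw=imaging.grab_frame("wrist"); C=-np.array(fw["R"]).T@fw["t"]; print("wrist cam in tool",T.T@(C-o["tcp_pos"]),"axes",T.T@np.array(fw["R"]).T)
m=outline_of("figure_center","top")
for d in m[:2]:
  ys,xs=np.where(d["region"]);print(d["score"],xs.min(),xs.max(),ys.min(),ys.max())
E
```

```text
[[ 0.5147 -0.0387  0.018 ]
 [ 0.5311 -0.1505  0.018 ]
 [ 0.3596 -0.1749  0.018 ]
 [ 0.3442 -0.0636  0.018 ]] [np.float64(0.11300779122968416), np.float64(0.17323241088310265), np.float64(0.11230543314402311), np.float64(0.17231040053452723)]
jig yaw deg -171.82535475382312 origin [ 0.4646 -0.103 ] res mm [[ 1.4863 -1.3472]
 [ 0.7318  1.5826]
 [-0.9798  1.0646]
 [-1.2383 -1.3001]]
tool [[ 0.893  0.45   0.   ]
 [ 0.45  -0.893 -0.   ]
 [ 0.     0.    -1.   ]]
bear -> tool axes [ 0.4791 -0.6038  0.0453]
wrist cam in tool [ 0.0749 -0.0006 -0.1292] axes [[ 0.0001 -0.9556 -0.2945]
 [ 1.     -0.0003  0.0012]
 [-0.0012 -0.2945  0.9556]]
0.85 179 202 233 257
```

>>> carry_out:
  offset:
    - [0.64,-0.4,0]
    - [0.64,-0.4,0]
    - [0.64,-0.4,0]
    - [0.64,-0.4,0]
    - [0.64,-0.4,0]
    - [0.64,-0.4,0]
    - [0.64,-0.4,0]
    - [0.64,-0.4,0]
  turn:
    - [0,0,0.24]
    - [0,0,0.24]
    - [0,0,0.24]
    - [0,0,0.24]
    - [0,0,0.24]
    - [0,0,0.24]
    - [0,0,0.24]
    - [0,0,0.24]
  hand: 0
  force: 20

```text
clock: 1.75
tcp_pos: [0.5021, -0.2753, 0.2456]
orientation: [-3.135, -0.176, -0.003]
contact_force: [0.7, 0.3, 0.4]
grip_width: 0.0848
```

>>> carry_out:
  offset:
    - [0.01,-0.78,0.06]
    - [0.01,-0.78,0.06]
    - [0.01,-0.78,0.06]
    - [0.01,-0.78,0.06]
    - [0.01,-0.78,0.06]
    - [0.01,-0.78,0.06]
    - [0.01,-0.78,0.06]
    - [0.01,-0.78,0.06]
  turn:
    - [0,0,0]
    - [0,0,0]
    - [0,0,0]
    - [0,0,0]
    - [0,0,0]
    - [0,0,0]
    - [0,0,0]
    - [0,0,0]

```text
clock: 2.55
tcp_pos: [0.4624, 0.111, 0.2156]
orientation: [-3.136, -0.17, -0.002]
contact_force: [0.7, 0.5, -0.6]
grip_width: 0.0855
```

```bash
python3 - <<'E'
from h import *
np.set_printoptions(precision=4,suppress=True)
f=imaging.grab_frame("wrist");save(f,"w1.png");print(r.get_obs()["tcp_pos"])
for q in ["figure_center","figure_back"]:
    for d in look_for(q,"wrist")[:1]: print(q,d["score"],w(f,d["xyz"]),proj(f,w(f,d["xyz"])))
E
```

```text
[0.4614 0.1181 0.2155]
figure_center 0.7 [0.4658 0.1537 0.0737] [207.4434 178.8531]
figure_back 0.79 [0.467  0.1589 0.0791] [200.8574 178.3836]
```

View pics/w1.png

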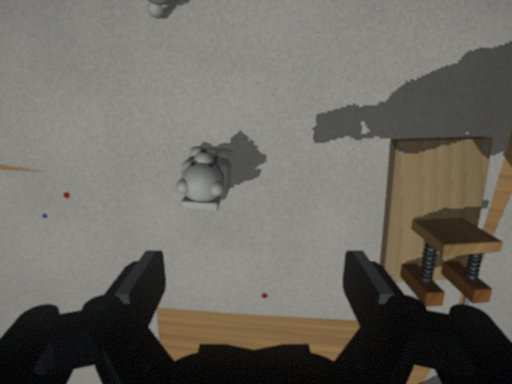

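The wrist view shows the bear at (203,182), its back edge at (180..218, ~205), the snout up at (203,157), and the jig on the right.

```bash
python3 - <<'E'
import cv2
s=cv2.imread("pics/w1.png")
cv2.imwrite("pics/w1c.png",cv2.convertScaleAbs(cv2.resize(s[140:220,160:260],None,fx=7,fy=7,interpolation=cv2.INTER_CUBIC),alpha=1.2))
E
```

```text
(no output)
```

View pics/w1c.png

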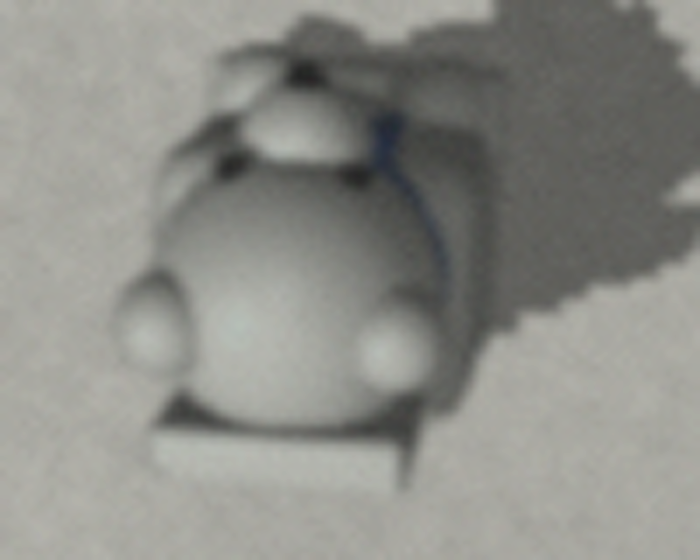

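```bash
python3 - <<'E'
from h import *
np.set_printoptions(precision=4,suppress=True)
f=imaging.grab_frame("wrist");print(f["fx"])
def q(p,z): return ray(f,np.array(p)/7+[160,140],z)
for n,a,b,zs in [("slab rear",(155,472),(400,490),(.06,.07,.08)),("slab front",(155,432),(415,448),(.06,.07,.08)),("ears",(155,325),(400,345),(.07,.075)),("foot front",(215,55),(500,70),(.01,.02)),("body",(155,190),(490,230),(.03,.045))]:
  for z in zs:
    A=q(a,z);B=q(b,z);d=B-A;print(n,z,(A+B)/2,"w",np.linalg.norm(d),"yaw",np.degrees(np.arctan2(d[1],d[0]))+90-180)
print(q((305,75),.06),"snout tip")
T=Ro.from_rotvec(r.get_obs()["orientation"]).as_matrix();print(T)
E
```

```text
308.69108214583036
slab rear 0.06 [0.4311 0.1612 0.06  ] w 0.034358856909180294 yaw -177.93481468464304
slab rear 0.07 [0.4348 0.1598 0.07  ] w 0.03315188120030189 yaw -177.9348146846429
slab rear 0.08 [0.4386 0.1583 0.08  ] w 0.03194490549142352 yaw -177.934814684643
slab front 0.06 [0.4373 0.1605 0.06  ] w 0.03623301514727403 yaw -177.21509143911274
slab front 0.07 [0.4408 0.1591 0.07  ] w 0.03496020303778563 yaw -177.21509143911274
slab front 0.08 [0.4443 0.1577 0.08  ] w 0.03368739092829726 yaw -177.21509143911274
ears 0.07 [0.4553 0.161  0.07  ] w 0.0324775070361025 yaw -178.4146612616064
ears 0.075 [0.4568 0.1603 0.075 ] w 0.031886295306055246 yaw -178.4146612616064
foot front 0.01 [0.4827 0.1604 0.01  ] w 0.04430054394097462 yaw -176.7040325732208
foot front 0.02 [0.4843 0.1592 0.02  ] w 0.042976831740890724 yaw -176.70403257322084
body 0.03 [0.4635 0.1615 0.03  ] w 0.05010250007552402 yaw -180.59312581440295
body 0.045 [0.4669 0.1595 0.045 ] w 0.047714157089362885 yaw -180.59312581440295
[0.4884 0.1611 0.06  ] snout tip
[[ 0.994   0.109   0.0001]
 [ 0.109  -0.994  -0.0001]
 [ 0.0001  0.0001 -1.    ]]
```

>>> carry_out:
  offset:
    - [0.008,-0.085,0.1]
    - [0.008,-0.085,0.2]
    - [0.008,-0.085,0.2]
    - [0.008,-0.085,0.2]
    - [0.008,-0.085,0.2]
  turn:
    - [0,0,0.044]
    - [0,0,0.044]
    - [0,0,0.044]
    - [0,0,0.044]
    - [0,0,0.044]

```text
clock: 3.25
tcp_pos: [0.4635, 0.1496, 0.1165]
orientation: [3.141, 0.061, 0.002]
contact_force: [0.5, 0.2, 0.4]
grip_width: 0.0852
```

```bash
python3 - <<'E'
from h import *
np.set_printoptions(precision=4,suppress=True)
f=imaging.grab_frame("wrist");save(f,"w2.png");o=r.get_obs();print(o["tcp_pos"],Ro.from_rotvec(o["orientation"]).as_matrix(),o["contact_force"])
E
```

```text
[0.4639 0.1499 0.1171] [[ 0.9992  0.0387  0.0027]
 [ 0.0387 -0.9993  0.0003]
 [ 0.0027 -0.0002 -1.    ]] [ 0.1843 -0.6608 -0.0166]
```

View pics/w2.png

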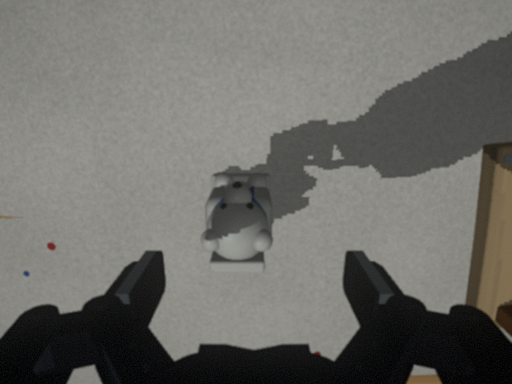

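The bear is centred at about column 240 and level in the picture, so yaw is aligned. It sits about 9 mm to the left of the jaws' centre line.

>>> carry_out:
  offset:
    - [-0.008,-0.019,0]
    - [-0.008,-0.019,0.06]
    - [-0.008,-0.019,0.12]
    - [-0.008,-0.019,0.174]
    - [-0.008,-0.019,0.174]
    - [-0.008,-0.019,0.174]
  turn:
    - [0,0,0]
    - [0,0,0]
    - [0,0,0]
    - [0,0,0]
    - [0,0,0]
    - [0,0,0]

```text
clock: 3.9
tcp_pos: [0.4585, 0.1606, 0.0294]
orientation: [-3.141, -0.064, -0.001]
contact_force: [-0.2, 0.6, -0.3]
grip_width: 0.0855
```

```bash
python3 - <<'E'
from h import *
np.set_printoptions(precision=4,suppress=True)
f=imaging.grab_frame("wrist");save(f,"w3.png");o=r.get_obs();print(o["tcp_pos"],o["contact_force"])
E
```

```text
[0.459  0.1608 0.0299] [ 0.5728  0.0678 -0.025 ]
```

View pics/w3.png

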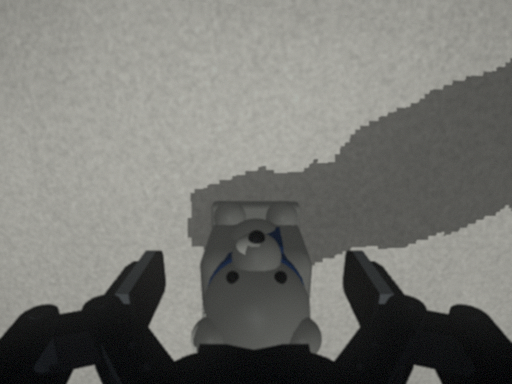

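The bear is centred between the jaws (columns 200-312, jaws 163-345) and square to them. Closing gently.

>>> carry_out:
  offset:
    - [0,0,0]
    - [0,0,0]
    - [0,0,0]
    - [0,0,0]
    - [0,0,0]
  turn:
    - [0,0,0]
    - [0,0,0]
    - [0,0,0]
    - [0,0,0]
    - [0,0,0]
  hand: 0.4
  force: 20

```text
clock: 4.45
tcp_pos: [0.4581, 0.1601, 0.0285]
orientation: [-3.141, -0.064, -0.0]
contact_force: [0.2, 0.4, -0.1]
grip_width: 0.0514
```

>>> carry_out:
  offset:
    - [0,0,0]
    - [0,0,0]
    - [0,0,0]
    - [0,0,0]
    - [0,0,0]
    - [0,0,0]
  turn:
    - [0,0,0]
    - [0,0,0]
    - [0,0,0]
    - [0,0,0]
    - [0,0,0]
    - [0,0,0]
  hand: 1
  force: 20

```text
clock: 5.05
tcp_pos: [0.4581, 0.1601, 0.0285]
orientation: [3.141, 0.064, 0.0]
contact_force: [-1.1, -0.7, 5.3]
grip_width: 0.0458
```

>>> carry_out:
  offset:
    - [0,0,-0.02]
    - [0,0,-0.06]
    - [0,0,-0.12]
    - [0,0,-0.18]
    - [0,0,-0.2]
    - [0,0,-0.2]
  turn:
    - [0,0,0]
    - [0,0,0]
    - [0,0,0]
    - [0,0,0]
    - [0,0,0]
    - [0,0,0]

```text
clock: 5.65
tcp_pos: [0.4588, 0.1604, 0.1296]
orientation: [-3.14, -0.064, -0.005]
contact_force: [0.4, 0.1, -2.8]
grip_width: 0.0456
```

>>> carry_out:
  offset:
    - [0.01,0.05,0]
    - [0.03,0.13,0]
    - [0.036,0.22,0]
    - [0.036,0.31,0]
    - [0.036,0.4,0]
    - [0.036,0.47,0]
    - [0.036,0.522,0]
    - [0.036,0.522,0]
  turn:
    - [0,0,-0.02]
    - [0,0,-0.04]
    - [0,0,-0.068]
    - [0,0,-0.068]
    - [0,0,-0.068]
    - [0,0,-0.068]
    - [0,0,-0.068]
    - [0,0,-0.068]

```text
clock: 6.45
tcp_pos: [0.4851, -0.1044, 0.1265]
orientation: [3.133, 0.213, -0.005]
contact_force: [-0.5, 0.3, -1.6]
grip_width: 0.0459
```

```bash
python3 - <<'E'
from h import *
np.set_printoptions(precision=4,suppress=True)
f=imaging.grab_frame("scene");g=imaging.grab_frame("top");o=r.get_obs();print(o["tcp_pos"],Ro.from_rotvec(o["orientation"]).as_matrix(),o["contact_force"])
T=np.array(g["R"]);W=[]
a=cv2.resize(g["pixels"][190:340,240:400],None,fx=3.7,fy=3.7,interpolation=cv2.INTER_CUBIC)
c=cv2.resize(f["pixels"][60:260,200:380],None,fx=555/200,fy=555/200,interpolation=cv2.INTER_CUBIC)[:555]
a=cv2.resize(a,(592,555))[:, :]
im=np.hstack([cv2.resize(a,(400,375)),cv2.resize(c,(338,375))]);save({"pixels":im},"j1.png")
for cam,fr in (("scene",f),("top",g)):
  for d in look_for("plaque",cam)[:1]: print(cam,d["score"],w(fr,d["xyz"]))
E
```

```text
[ 0.4856 -0.1     0.1268] [[ 0.99    0.141  -0.0026]
 [ 0.141  -0.99    0.0005]
 [-0.0025 -0.0009 -1.    ]] [-0.479   0.3367 -1.8048]
scene 0.79 [ 0.4291 -0.0831  0.0588]
top 0.71 [ 0.41   -0.0955  0.0621]
```

View pics/j1.png

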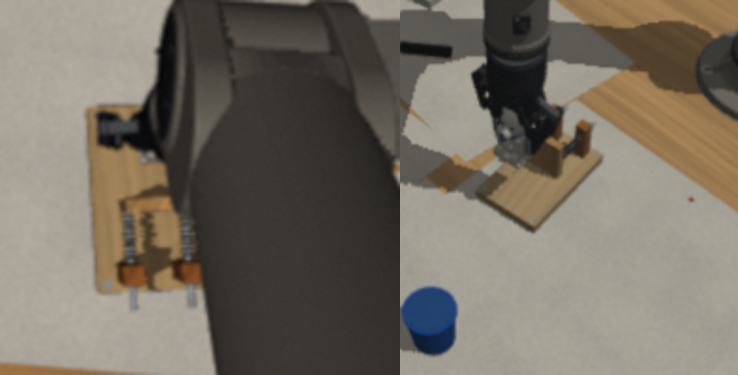

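The left half (top view) and right half (scene) show the bear held over the front of the bed, clear of the plate. I'll check the lateral and yaw alignment from the wrist camera.

```bash
python3 - <<'E'
from h import *
f=imaging.grab_frame("wrist")
im=cv2.resize(f["pixels"],None,fx=1.5,fy=1.5,interpolation=cv2.INTER_CUBIC);save({"pixels":im},"w4.png")
E
```

```text
(no output)
```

View pics/w4.png

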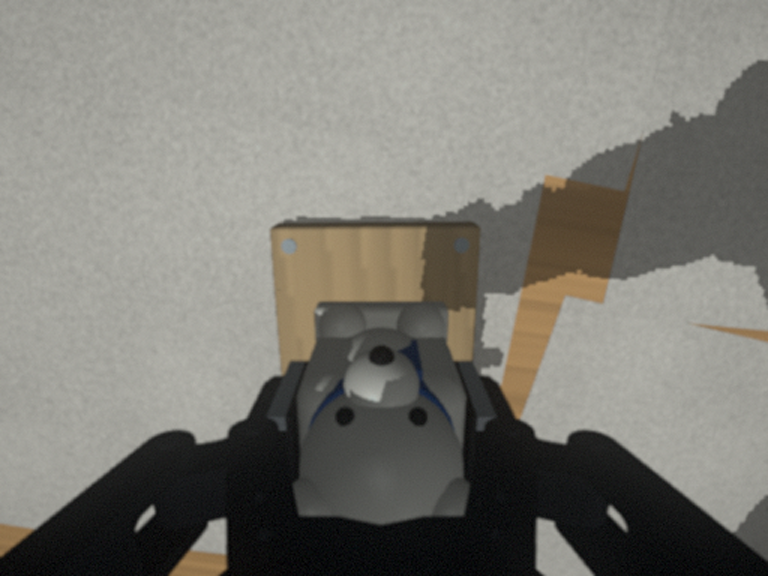

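```bash
python3 - <<'E'
from h import *
np.set_printoptions(precision=4,suppress=True)
f=imaging.grab_frame("wrist");o=r.get_obs();T=Ro.from_rotvec(o["orientation"]).as_matrix();p=o["tcp_pos"]
q=lambda a,z:(T.T@(ray(f,np.array(a)/1.5,z)-p))*1e3
print(p)
for n,a,z in [("FL",(271,228),.018),("FR",(480,225),.018),("L2",(281,372),.018),("R2",(472,360),.018),("S1",(290,246),.018),("S2",(461,244),.018),("footL",(315,304),.1),("footR",(447,304),.1)]: print(n,q(a,z),ray(f,np.array(a)/1.5,z))
E
```

```text
[ 0.4865 -0.0984  0.1279]
FL [ 37.1875 -57.2549 109.8741] [ 0.5149 -0.0363  0.018 ]
FR [ 38.7125  51.1262 109.8008] [ 0.5321 -0.1433  0.018 ]
L2 [-45.3384 -57.331  109.9304] [ 0.4332 -0.0482  0.018 ]
R2 [-37.8054  51.4189 109.8528] [ 0.4564 -0.1547  0.018 ]
S1 [ 27.6689 -47.8626 109.8743] [ 0.5068 -0.047   0.018 ]
S2 [ 28.7062  41.7285 109.8139] [ 0.5208 -0.1355  0.018 ]
footL [ 22.7806 -23.8429  27.8616] [ 0.5055 -0.0715  0.1   ]
footR [22.773  23.2917 27.8302] [ 0.5123 -0.1182  0.1   ]
```

>>> carry_out:
  offset:
    - [0,0,0.04]
    - [0,0,0.09]
    - [0,0,0.13]
    - [0,0,0.15]
    - [0,0,0.154]
    - [0,0,0.154]
  turn:
    - [0,0,0]
    - [0,0,0]
    - [0,0,0]
    - [0,0,0]
    - [0,0,0]
    - [0,0,0]

```text
clock: 7.35
tcp_pos: [0.4869, -0.0995, 0.0515]
orientation: [-3.133, -0.225, -0.0]
contact_force: [0.1, -0.2, -1.6]
grip_width: 0.0456
```

```bash
python3 - <<'E'
from h import *
f=imaging.grab_frame("wrist");o=r.get_obs();print(o["tcp_pos"],o["contact_force"])
im=cv2.resize(f["pixels"][100:300,120:390],None,fx=2.9,fy=2.9,interpolation=cv2.INTER_CUBIC);im=cv2.convertScaleAbs(im,alpha=1.3);save({"pixels":im},"w5.png")
E
```

```text
[ 0.48727888 -0.0996928   0.05194457] [ 0.65692682 -0.58396662 -1.08407956]
```

View pics/w5.png

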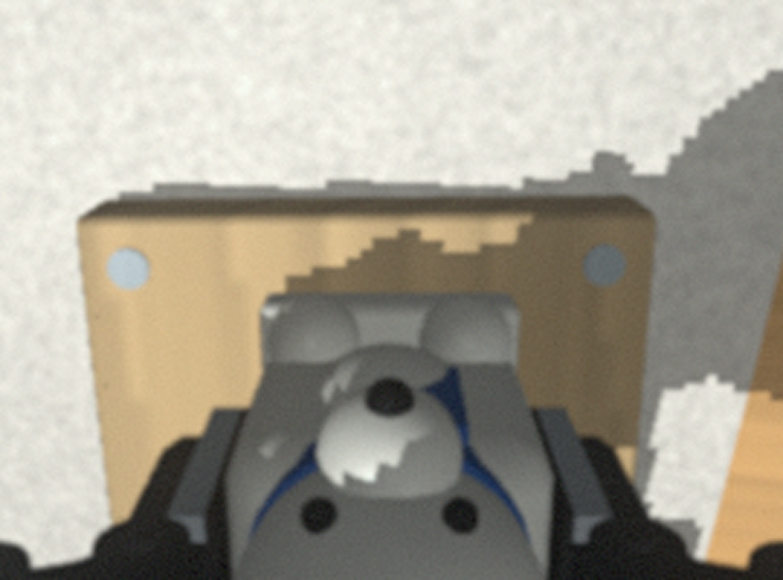

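The bed corners are at (80,218) and (653,215), middle 366. The foot runs 262 to 518, middle 390. That puts the bear about 4.4 mm to the right of the bed's middle, with about 0.3° of yaw to correct. I'll correct both and lower it.

>>> carry_out:
  offset:
    - [0,-0.0088,0]
    - [0,-0.0088,0.004]
    - [0,-0.0088,0.008]
    - [0,-0.0088,0.008]
    - [0,-0.0088,0.008]
  turn:
    - [0,0,-0.004]
    - [0,0,-0.004]
    - [0,0,-0.004]
    - [0,0,-0.004]
    - [0,0,-0.004]

```text
clock: 7.9
tcp_pos: [0.486, -0.0957, 0.0473]
orientation: [3.133, 0.233, -0.0]
contact_force: [0.4, 0.5, -1.2]
grip_width: 0.0459
```

```bash
python3 - <<'E'
from h import *
f=imaging.grab_frame("wrist");o=r.get_obs();print(o["tcp_pos"],o["contact_force"],o["moment"],o["orientation"])
im=cv2.resize(f["pixels"][100:300,120:390],None,fx=2.9,fy=2.9,interpolation=cv2.INTER_CUBIC);im=cv2.convertScaleAbs(im,alpha=1.3);save({"pixels":im},"w6.png")
E
```

```text
[ 0.48604295 -0.09564718  0.04732913] [-0.21993072 -0.27462967 -1.7827021 ] [ 0.0271162  -0.05080705  0.03230322] [3.13286105e+00 2.33251527e-01 7.19387320e-05]
```

>>> carry_out:
  offset:
    - [0,0,0.001]
    - [0,0,0.002]
    - [0,0,0.002]
    - [0,0,0.002]
  turn:
    - [0,0,0]
    - [0,0,0]
    - [0,0,0]
    - [0,0,0]

```text
clock: 8.35
tcp_pos: [0.486, -0.0957, 0.0465]
orientation: [3.133, 0.233, 0.0]
contact_force: [-0.3, 0.2, 2.8]
grip_width: 0.046
```

View pics/w6.png

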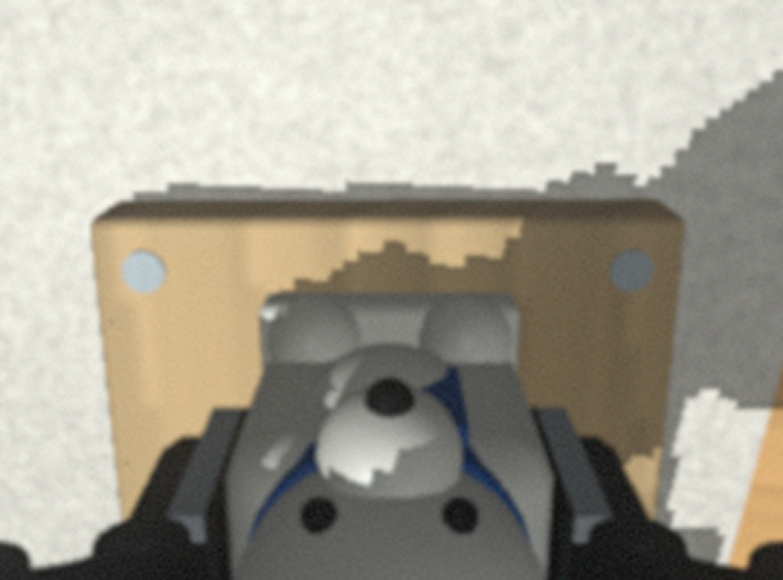

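The bear is now centred: bed middle about 388, foot middle 390, and yaw level. The wrist force shows it rests on the bed. Advancing most of the gap.

>>> carry_out:
  offset:
    - [-0.01,0,-0.0004]
    - [-0.02,0,-0.0004]
    - [-0.03,0,-0.0004]
    - [-0.04,0,-0.0004]
    - [-0.044,0,-0.0004]
    - [-0.044,0,-0.0004]
    - [-0.044,0,-0.0004]
  turn:
    - [0,0,0]
    - [0,0,0]
    - [0,0,0]
    - [0,0,0]
    - [0,0,0]
    - [0,0,0]
    - [0,0,0]

```text
clock: 9.05
tcp_pos: [0.4633, -0.099, 0.0465]
orientation: [3.133, 0.233, -0.003]
contact_force: [-2.9, 0.7, 5.5]
grip_width: 0.0458
```

>>> carry_out:
  offset:
    - [0,0,-0.0008]
    - [0,0,-0.0008]
    - [0,0,-0.0008]
    - [0,0,-0.0008]
  turn:
    - [0,0,0]
    - [0,0,0]
    - [0,0,0]
    - [0,0,0]

```text
clock: 9.45
tcp_pos: [0.4645, -0.0987, 0.0468]
orientation: [-3.133, -0.234, -0.001]
contact_force: [-0.1, 0.1, -1.5]
grip_width: 0.046
```

```bash
python3 - <<'E'
from h import *
for i in range(4):
  imaging.grab_frame("wrist");o=r.get_obs();print(o["tcp_pos"].round(4),o["contact_force"].round(2),o["moment"].round(3))
E
```

```text
[ 0.4644 -0.0987  0.0468] [ 0.4   0.58 -1.21] [-0.019 -0.002  0.011]
[ 0.4644 -0.0988  0.0469] [ 0.75 -0.18 -1.1 ] [ 0.058  0.022 -0.045]
[ 0.4643 -0.0988  0.0469] [-0.16 -0.3  -1.83] [ 0.059 -0.004  0.04 ]
[ 0.4643 -0.0988  0.0469] [-0.33  0.16 -0.91] [-0.03   0.05  -0.018]
```

>>> carry_out:
  offset:
    - [-0.004,0,0]
    - [-0.008,0,0]
    - [-0.01,0,0]
    - [-0.01,0,0]
    - [-0.01,0,0]
  turn:
    - [0,0,0]
    - [0,0,0]
    - [0,0,0]
    - [0,0,0]
    - [0,0,0]

```text
clock: 10.15
tcp_pos: [0.4593, -0.0996, 0.0469]
orientation: [3.133, 0.233, 0.0]
contact_force: [-0.4, 0.1, -1.4]
grip_width: 0.0458
```

>>> carry_out:
  offset:
    - [-0.002,0,0]
    - [-0.004,0,0]
    - [-0.006,0,0]
    - [-0.006,0,0]
    - [-0.006,0,0]
  turn:
    - [0,0,0]
    - [0,0,0]
    - [0,0,0]
    - [0,0,0]
    - [0,0,0]

```text
clock: 10.65
tcp_pos: [0.4563, -0.1, 0.0469]
orientation: [3.133, 0.233, 0.0]
contact_force: [-0.2, -0.7, -2.0]
grip_width: 0.046
```

>>> carry_out:
  offset:
    - [-0.002,0,0]
    - [-0.004,0,0]
    - [-0.006,0,0]
    - [-0.006,0,0]
    - [-0.006,0,0]
  turn:
    - [0,0,0]
    - [0,0,0]
    - [0,0,0]
    - [0,0,0]
    - [0,0,0]

```text
clock: 11.15
tcp_pos: [0.4536, -0.1004, 0.047]
orientation: [-3.133, -0.234, -0.001]
contact_force: [1.7, 0.3, -2.9]
grip_width: 0.0459
```

>>> carry_out:
  offset:
    - [0,0,0.0006]
    - [-0.002,0,0.0006]
    - [-0.004,0,0.0006]
    - [-0.006,0,0.0006]
    - [-0.008,0,0.0006]
    - [-0.01,0,0.0006]
    - [-0.01,0,0.0006]
    - [-0.01,0,0.0006]
  turn:
    - [0,0,0]
    - [0,0,0]
    - [0,0,0]
    - [0,0,0]
    - [0,0,0]
    - [0,0,0]
    - [0,0,0]
    - [0,0,0]

```text
clock: 11.95
tcp_pos: [0.4489, -0.1011, 0.0467]
orientation: [3.133, 0.234, 0.001]
contact_force: [3.6, 0.3, -1.8]
grip_width: 0.0459
```

```bash
python3 - <<'E'
from h import *
for i in range(4):
  imaging.grab_frame("wrist");o=r.get_obs();print(o["tcp_pos"].round(4),o["contact_force"].round(2),o["moment"].round(3))
print(Ro.from_rotvec(o["orientation"]).as_matrix().round(4))
E
```

```text
[ 0.4488 -0.1012  0.0467] [ 4.44  0.41 -1.87] [ 0.112 -0.788  0.056]
[ 0.4488 -0.1012  0.0467] [ 4.56  0.31 -1.44] [ 0.078 -0.821  0.099]
[ 0.4488 -0.1012  0.0467] [ 3.85  1.86 -2.06] [ 0.134 -0.826  0.055]
[ 0.4487 -0.1012  0.0467] [ 3.68  0.71 -1.89] [ 0.084 -0.834  0.086]
[[ 9.889e-01  1.483e-01  5.000e-04]
 [ 1.483e-01 -9.889e-01 -0.000e+00]
 [ 5.000e-04  1.000e-04 -1.000e+00]]
```

>>> carry_out:
  offset:
    - [0,0,0.0006]
    - [-0.002,0,0.0006]
    - [-0.004,0,0.0006]
    - [-0.006,0,0.0006]
    - [-0.006,0,0.0006]
    - [-0.006,0,0.0006]
  turn:
    - [0,0,0]
    - [0,0,0]
    - [0,0,0]
    - [0,0,0]
    - [0,0,0]
    - [0,0,0]

```text
clock: 12.75
tcp_pos: [0.4462, -0.1016, 0.0465]
orientation: [3.133, 0.234, 0.002]
contact_force: [5.8, 1.0, -0.9]
grip_width: 0.0461
```

```bash
python3 - <<'E'
from h import *
F=[]
for i in range(6):
  imaging.grab_frame("wrist");o=r.get_obs();F.append(np.r_[o["contact_force"],o["moment"]])
print(o["tcp_pos"].round(4),np.mean(F,0).round(2))
E
```

```text
[ 0.4462 -0.1015  0.0465] [ 5.62  0.79 -0.07  0.13 -1.08  0.13]
```

>>> carry_out:
  offset:
    - [-0.002,0,0]
    - [-0.004,0,0]
    - [-0.006,0,0]
    - [-0.0075,0,0]
    - [-0.0075,0,0]
    - [-0.0075,0,0]
    - [-0.0075,0,0]
  turn:
    - [0,0,0]
    - [0,0,0]
    - [0,0,0]
    - [0,0,0]
    - [0,0,0]
    - [0,0,0]
    - [0,0,0]

```text
clock: 13.75
tcp_pos: [0.4432, -0.102, 0.0466]
orientation: [3.133, 0.234, 0.004]
contact_force: [7.3, 0.7, -2.6]
grip_width: 0.0457
```

```bash
python3 - <<'E'
from h import *
F=[]
for i in range(8):
  f=imaging.grab_frame("wrist");o=r.get_obs();F.append(np.r_[o["contact_force"],o["moment"]])
print(o["clock"],o["tcp_pos"].round(4),np.mean(F,0).round(2),o["grip_width"],o["orientation"])
s=imaging.grab_frame("scene")
a=cv2.resize(f["pixels"][100:300,120:390],(500,370),interpolation=cv2.INTER_CUBIC)
b=cv2.resize(s["pixels"][100:200,230:310],(296,370),interpolation=cv2.INTER_CUBIC)
save({"pixels":cv2.convertScaleAbs(np.hstack([a,b]),alpha=1.3)},"end.png")
E
```

```text
14.15 [ 0.4432 -0.102   0.0466] [ 7.43  1.02 -2.28  0.19 -1.44  0.15] 0.04559134864139654 [3.13281233 0.23412781 0.00439958]
```

View pics/end.png

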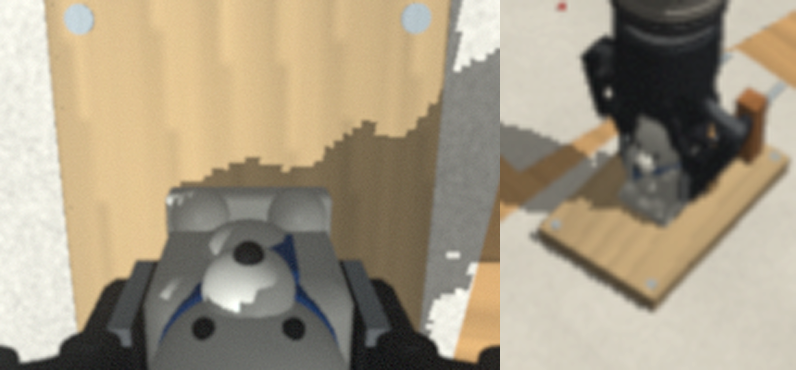

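>>> carry_out:
  offset:
    - [-0.0005,0,0.0004]
    - [-0.001,0,0.001]
    - [-0.001,0,0.001]
    - [-0.001,0,0.001]
    - [-0.001,0,0.001]
  turn:
    - [0,0,0]
    - [0,0,0]
    - [0,0,0]
    - [0,0,0]
    - [0,0,0]

```text
clock: 14.7
tcp_pos: [0.4432, -0.102, 0.0465]
orientation: [3.133, 0.234, 0.006]
contact_force: [7.6, 1.4, 2.1]
grip_width: 0.0462
```

```bash
cat > q.py <<'E'
from h import *
F=[]
for i in range(8):
  f=imaging.grab_frame("wrist");o=r.get_obs();F.append(np.r_[o["contact_force"],o["moment"]])
print(o["clock"],o["tcp_pos"].round(4),np.mean(F,0).round(2),o["grip_width"],Ro.from_rotvec(o["orientation"]).as_matrix().round(4))
E
python3 q.py
```

```text
15.1 [ 0.4432 -0.102   0.0465] [ 7.28  1.48  1.93  0.21 -1.28  0.12] 0.045846678893512294 [[ 9.889e-01  1.488e-01  3.800e-03]
 [ 1.488e-01 -9.889e-01  1.000e-04]
 [ 3.700e-03  5.000e-04 -1.000e+00]]
```

>>> carry_out:
  offset:
    - [-0.001,0,0]
    - [-0.002,0,0]
    - [-0.0024,0,0]
    - [-0.0024,0,0]
    - [-0.0024,0,0]
  turn:
    - [0,0,0]
    - [0,0,0]
    - [0,0,0]
    - [0,0,0]
    - [0,0,0]

```text
clock: 15.6
tcp_pos: [0.4423, -0.1022, 0.0465]
orientation: [3.133, 0.234, 0.007]
contact_force: [8.2, 1.7, 1.5]
grip_width: 0.0456
```

```bash
python3 q.py
```

```text
16.0 [ 0.4422 -0.1022  0.0465] [ 7.72  1.24  1.01  0.24 -1.41  0.13] 0.046127981983702306 [[ 9.889e-01  1.488e-01  4.200e-03]
 [ 1.488e-01 -9.889e-01  1.000e-04]
 [ 4.200e-03  5.000e-04 -1.000e+00]]
```

Push is about 7.8 N at about 13.6 mm of travel, the bear is on the bed with about 3 N, and the readings are steady. Handing in.

```bash
python3 -c "
from h import *
print(r.hand_in()); print(r.get_obs()['contact_force'])"
```

```text
the job is handed in; nothing more can be done
None
the job is handed in; nothing more can be done
```

The bear is standing on the jig's bed with its flat back pressed against the middle of the plate. I handed it in at about 16 s, with the arm still holding it pressed. I gripped it with a commanded 20 N at 46 mm opening, and did not go near the pup, pot or jar.

What the last checks showed:
- **Push:** about 7.8 N along the pressing direction from the wrist force. The plate had moved in about 13.6 mm, which by the spring rate would be about 8.2 N. The highest reading I saw was about 8.4 N.
- **On the bed:** the bear was resting on the bed with about 3 N.
- **Alignment:** the wrist picture shows the foot centred on the bed to about 0.5 mm. Yaw looked within about 0.3°, and the tool was tilted about 0.24° under load.

Checks that disagreed or are less certain:
- The overhead camera's estimate of the jig's sideways position was about 4 mm off the wrist camera's. I used the wrist camera, looking at the foot just above the bed.
- During pressing the bear lifted slightly off the bed a couple of times, by about a tenth of a millimetre, and I set it back down before finishing.
- I could not see the contact between the back and the plate directly.

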